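Hold the pedal over its new tread plate for gluing

ROBOT

A 7-joint arm with a two-finger parallel gripper is mounted at the origin on the work surface. World frame = base frame: x ahead of the robot, y to its left, z up, the work surface at z = 0. Lengths are in m, angles in rad, forces in N, time in s.
With the tool pointing down it reaches from about 0.4 to 0.85 m from the base axis. Payload 4.5 kg.
Tool frame: the origin (TCP) lies midway between the tips of the shut fingers; the grasp point (between the pads) lies 19 mm behind it; z points along the fingers, y is the line along which they close (so a half turn about z gives the same grasp; the last joint's range is limited). The gripper opens to 88 mm and grips with 3 to 60 N. Pads are 18 mm wide; open, the fingers measure 123 mm over their backs; the gripper's body (75 mm by 187 mm) begins 45 mm behind the grasp point.
Start: joints at [1.288, 0.689, -0.195, 1.565, 0.157, 0.902, -0.215], TCP at [0.195, -0.594, 0.239] pointing down, gripper open.
Joint ranges: [-3.01, 3.01], [-0.46, 2.08], [-1.47, 1.51], [0.13, 2.56], [-1, 4.14], [0.04, 2.09], [-2.66, 2.66]. Speed limits (rad/s): [2.57, 2.57, 3.14, 3.14, 3.14, 3.14, 3.14].

INTERFACE

Orientations are given as a unit quaternion [x, y, z, w].
In Python, from plant import r, eyes, finish_job gives the robot as it stands. The module is installed in compiled form; this text tells all that it offers.
- The arm moves only by the tool move_arm, never from a script. Its argument "motion" is a list of rows, each a list of 7 numbers: the shift along the tool's x, y, z in mm, then the turn, a rotation vector about the tool's x, y, z in degrees, then the closure, from 0 (fully open) to 1 (shut). A call has 1 to 5 rows; each row is the pose to reach, as a shift and turn from the pose commanded when the call began, along the tool's axes at that moment; what a row does not reach only later rows make up. A row lasts 1/8 s, in which the tool goes at most 62.5 mm and 10.7 degrees, less where a joint would pass 70% of its speed; a pose out of reach is approached as far as the arm can. A call with a gripper value outside its range is refused whole. The fingers move at their own pace and stop on an object; "newtons" is the grip in N (left out, the last holds). Time passes only in rows, so rows that repeat a pose let the fingers close. It gives the time, the measured TCP pose, the force, the opening and the grip force at its end, in the units of the state.
- r.get_state(): the state, without advancing time (a new reading comes with each control period).
- eyes.snapshot(name): name is "side" or "top" or "wrist"; returns a dict with "frame" (480x640x3 uint8, red, green, blue), "z_map" (480x640 float32, m along the optical axis (not along the pixel's ray), 0 where there is no reading), "intrinsics" (3x3 intrinsics, pixels), "world_to_cam" (4x4, takes a point from world to camera coordinates). Camera axes: x right, y down, z forward; pixel columns grow to the right and rows downward; lengths in m; the calibration is good to about 2 mm. The wrist camera is an equidistant fisheye: a pixel r from the principal point sees the ray r / f radians off the axis. A picture is of the moment at which its call begins.
- finish_job(): hands the job in; it is judged then, once.
The state is a dict: "clock": time; "q": joint angles; "qd": joint speeds; "joint_torque": joint torques, N m; "tool_pos": TCP position; "eef_rot": TCP orientation; "contact_force": force on the tool from outside, world axes, zero at the start; "moment": the same for the moment, N m; "opening": opening from 0.0 (shut) to 1.0 (fully open); "finger_force": force on a finger pad.
Only numpy, scipy, OpenCV 4.12 (cv2) and the standard library are available. Lean on these libraries where they do the work, as an engineer would, in place of code of your own. Each camera call takes 0.05 s, during which the arm holds its last target. There are 200 camera calls.

TASK

The mechanic is about to glue a new tread plate to the chrome pedal. Push the raised end of the loose metal plate down so that it lies flat and level in its wooden jig, then pick the pedal out of the tray, carry it over the cart handle without anything bumping the handle or its reflector, and hold it flat about one centimetre above the plate, lined up with it and with the axle pointing over the jig's two posts, touching neither plate nor jig. Leave the bell, hanger and torque wrench where they are, and finish still holding the pedal steady there.

Things in the scene. Friction and masses are not known exactly. Their poses are not given: they have to be found in the camera images.
- plate: Loose aluminium tread plate with thin dark ribs, 100 (x) x 70 (y) x 5 (z) mm, 95 g, in the shallow pocket of the jig. Origin: centre of its underside; z is its top's normal. At the start its -x end stands about 11 mm up, the +x end rests on the pocket floor.
- jig: Fixed wooden block 120 (x) x 90 (y) mm, 35 mm high; in its top a pocket 104 x 74 mm, 5 mm deep (floor 30 mm above the origin), so the level plate is flush with the rim. Two square steel posts at x = +74, y = +-17 mm (26 mm gap), tops 45 mm above the origin. Origin: centre of the underside, on the cart top. On either side of the handle.
- jig_dowels (a point): Where to push: point on the jig's pocket floor (30 mm above the jig's origin, 36 mm from its middle towards -x), midway between two steel dowels, 40 mm apart, that stand 9 mm up and carry the plate's raised end. A straight push of a little over 4 N slides them into the block until the plate is level; no spring, they stay down.
- jig_seat (a point): Centre of the top face that the plate has once level: above the middle of the jig, 35 mm above its origin; axes as the jig's, x towards the two posts.
- pedal: Loose chrome pedal lying flat: body 96 (x) x 62 (y) x 26 (z) mm of two outer bars (outer faces at y = +-31 mm, from 2 to 24 mm above the underside, 90 mm long; grip across these, 62 mm), end plates and a central barrel; the axle sticks out of its +x end. About 0.22 to 0.35 kg. Origin: centre of the underside of the body; z up.
- pedal_axle (a point): Tip of the pedal's 14 mm thick axle, on its centre line: 86 mm from the pedal origin along the pedal's +x, 13 mm above its underside.
- tray: Fixed dark steel tray, 320 (x) x 250 (y) mm, walls 35 mm high and 4 mm thick, floor 4 mm thick. Origin: centre of its underside, on the cart top. Holds pedal, bell and hanger. It stands on the other side of the handle from the jig.
- handle: The cart's fixed steel bar handle, standing between tray and jig: a hoop of 16 mm bar, 240 mm long along its x, 100 mm high at the bar's centre line; a spring clip at its middle holds an upright round plastic reflector (54 mm wide, 9 mm thick) whose top is 162 mm above the cart top. Origin: on the cart top under its middle.
- bell: Loose green plastic bell, dome 52 mm across, 33 mm high, in the tray; origin under its centre. Leave alone.
- hanger: Loose blue aluminium derailleur hanger, about 70 x 30 x 8 mm, lying in the tray; origin under its middle. Leave alone.
- wrench: Loose torque wrench, 295 mm long, head 38 mm high, lying on the cart top beyond the handle; origin under its middle. Leave alone.
Not all that is in view belongs to the job. Leave any yellow look-alike of the pedal alone.

How it is judged:
On the way, in this order (a step that is already met when the one before it is completed fails the run):
1. the plate lies level in the jig's pocket (angle between plate's own z axis and vertical below 0.03 rad and z of plate in the frame of jig below 0.032 m), for 0.2 s.
2. the pedal is lifted clear of the tray (height (world z) of pedal above 0.08 m), for 0.1 s.
3. the pedal is carried over the handle (z of pedal in the frame of handle above 0.1 m and x of pedal in the frame of handle between -0.15 and 0.15 m and y of pedal in the frame of handle between -0.05 and 0.05 m), for 0.05 s.
At the end, for the whole second after the job is handed in: Plate level (0.03 rad, within 2 mm of the pocket floor, 6 mm of centre), untouched; pedal still in the fingers, underside 4 to 18 mm above the plate, centre within 8 mm of the jig middle, square and flat within 0.12 rad, axle towards the posts, touching neither plate nor jig (all of step 1 and horizontal distance between plate and jig_seat below 0.006 m and z of pedal in the frame of jig_seat between 0.004 and 0.018 m and horizontal distance between pedal and jig_seat below 0.008 m and angle between the x axis of pedal and the x axis of jig_seat, either way round below 0.12 rad and angle between pedal's own z axis and vertical below 0.12 rad and x of pedal_axle in the frame of jig_seat above 0.06 m and contact force between pedal and the fingers above 1 N and contact force between pedal and plate below 0.1 N and contact force between pedal and jig below 0.1 N and contact force between plate and the fingers below 0.1 N and linear speed of pedal below 0.02 m/s); the arm keeps its last pose, push and grip.
It fails at once if the handle or its reflector is bumped (contact force between handle and anything else above 1 N).
It fails at once if the pedal touches the plate or the jig (contact force between pedal and plate above 1 N or contact force between pedal and jig above 1 N).
It fails at once if the bell, hanger or torque wrench is moved (distance of any of bell, hanger, wrench from where it was at the start of the episode above 0.025 m).
It also fails if it takes over 62 s, if anything falls off the work surface, if the arm or the gripper's body presses on something with over 40 N, if the wrist force passes 120 N, or if a joint passes its speed limit or range.

## Working session

There is one attempt and no reset: what is moved stays moved. The work goes in short steps, Python scripts to look and compute and a tool call to move; the robot and the scene stay as the last step left them, time stands still between calls to the robot, and variables do not carry over. Pictures are saved under pics/ and viewed, at most 10 in all, crops included, and the job is handed in when it is done.

Besides the shell and the picture viewer there is one more tool, called after "Emit:" as a command line: name --pt "numbers of a row" for each row, then --argument value for the rest. move_arm: Moves the arm, as the interface text tells. Its arguments: {"type":"object","properties":{"motion":{"type":"array","items":{"type":"array","items":{"type":"number"}}},"newtons":{"type":"number"}},"required":["motion"]}

```bash
mkdir -p pics
python3 - <<'E'
from plant import r, eyes
import cv2,numpy as np
s=r.get_state();print(s['clock'],s['tool_pos'],s['eef_rot'],s['contact_force'],s['opening'])
for n in['side','top']:
    d=eyes.snapshot(n);np.savez(f'{n}0.npz',**d);cv2.imwrite(f'pics/{n}0.png',d['frame'][:,:,::-1])
    print(n,d['intrinsics'].tolist(),np.round(np.linalg.inv(d['world_to_cam']),3).tolist())
E
```

```text
0.0 [ 0.19446983 -0.59334629  0.2379441 ] [ 9.87477013e-01  1.57760578e-01 -1.98790559e-04 -8.42696081e-04] [-0.08058569 -0.23507188  0.21646126] 1.0010582216021398
side [[603.9763419195135, 0.0, 321.3591640745804], [0.0, 603.9763419195135, 238.82522031343626], [0.0, 0.0, 1.0]] [[-0.912, -0.259, 0.317, 0.046], [-0.409, 0.616, -0.673, 0.975], [-0.021, -0.744, -0.668, 0.985], [0.0, 0.0, 0.0, 1.0]]
top [[590.2715101385965, 0.0, 324.3688712106744], [0.0, 590.2715101385965, 239.27943651881682], [0.0, 0.0, 1.0]] [[0.029, -0.998, 0.053, 0.42], [-0.999, -0.03, -0.012, 0.024], [0.013, -0.053, -0.999, 1.145], [0.0, 0.0, 0.0, 1.0]]
```

View pics/top0.png

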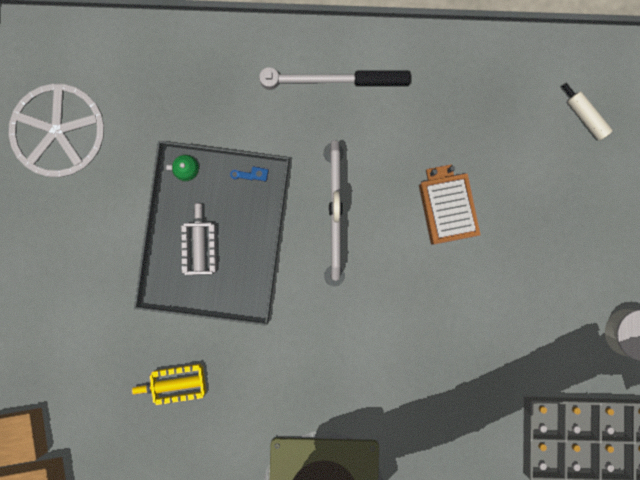

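View pics/side0.png

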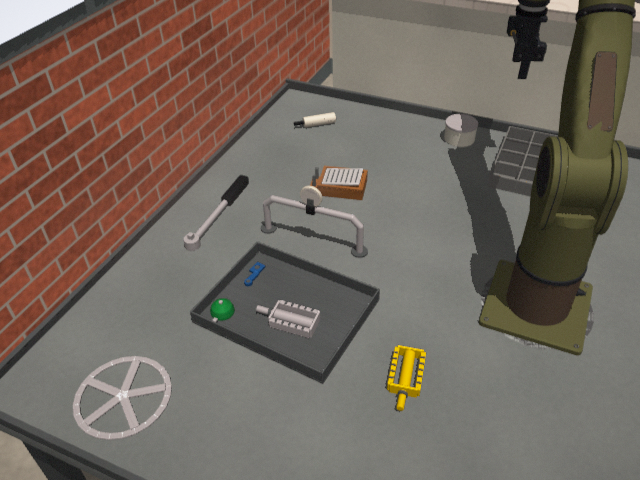

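Top view: jig near (450,208) with posts up at (433,170) and (450,168). The handle runs along column 335 and the pedal is at (199,248) with its axle up. The bell is at (185,167), the hanger at (250,174) and the wrench at row 78. The yellow decoy is outside the tray. Side view: the same layout, with the reflector on the handle at (312,193).

```bash
cat > h.py <<'E'
import numpy as np,cv2
def cloud(d):
    K=d['intrinsics'];z=d['z_map'];v,u=np.mgrid[:480,:640]
    P=np.stack([(u-K[0,2])/K[0,0]*z,(v-K[1,2])/K[1,1]*z,z],-1)
    T=np.linalg.inv(d['world_to_cam']);W=P@T[:3,:3].T+T[:3,3];W[z==0]=np.nan
    return W
def ray(d,uv,h):
    uv=np.atleast_2d(uv);K=d['intrinsics'];T=np.linalg.inv(d['world_to_cam'])
    r=np.c_[(uv[:,0]-K[0,2])/K[0,0],(uv[:,1]-K[1,2])/K[1,1],np.ones(len(uv))]@T[:3,:3].T
    return T[:3,3]+r*((h-T[2,3])/r[:,2])[:,None]
def box(d,mask,h,name):
    c=max(cv2.findContours(mask.astype(np.uint8),0,2)[0],key=cv2.contourArea)[:,0].astype(float)
    (cx,cy),(w,l),a=cv2.minAreaRect((ray(d,c,h)[:,:2]*1000).astype(np.float32))
    print(name,'centre mm',round(cx,1),round(cy,1),'size',round(w,1),round(l,1),'ang',round(a,2))
E
python3 - <<'E'
from h import *
d=dict(np.load('top0.npz'));W=cloud(d);Z=W[...,2];f=d['frame'].astype(int);hsv=cv2.cvtColor(d['frame'],cv2.COLOR_RGB2HSV).astype(int)
v,u=np.mgrid[:480,:640]
def roi(a,b,c,e): return (u>=a)&(u<b)&(v>=c)&(v<e)
print('table z',np.nanmedian(Z[roi(480,540,250,320)]))
J=roi(410,490,155,255)
box(d,J&(Z>0.028),0.035,'jig+posts(by z)')
m=J&(Z>0.024)&(hsv[...,1]>90)&(W[...,0]<0.56); m=cv2.morphologyEx(m.astype(np.uint8),cv2.MORPH_CLOSE,np.ones((15,15)))
box(d,m,0.035,'jig wood')
m=J&(hsv[...,1]<60)&(hsv[...,2]>130)&(W[...,2]>.03);m=cv2.morphologyEx(m.astype(np.uint8),cv2.MORPH_CLOSE,np.ones((9,9)))
box(d,m,0.04,'plate')
p=roi(430,440,160,185)
P=J&(Z>0.038)&(v<180);n,l,s,c=cv2.connectedComponentsWithStats(P.astype(np.uint8))
for i in range(1,n): print('post',s[i,4],np.round(ray(d,c[i],.045)[0],4))
G=roi(170,230,195,285)
m=G&(f.min(-1)>110);m=cv2.morphologyEx(m.astype(np.uint8),cv2.MORPH_CLOSE,np.ones((9,9)))
box(d,(m>0)&(v>222),0.028,'pedal body')
for lo in(.012,.018):
  m=G&(Z>lo);box(d,m&(v>=222),0.028,'pedal z')
a=G&(m>0)&(v<219);vv=np.where(a)
print('axle',vv[0].min(),vv[0].max(),[ray(d,[vv[1][vv[0]==k].mean(),k],.022)[0].round(4).tolist() for k in np.unique(vv[0])[::4]])
H=roi(320,350,140,290)&(Z>.08);print('handle',np.nanmin(W[H],0),np.nanmax(W[H],0),np.nanmedian(W[H],0))
T=roi(130,300,135,330)&(Z>.025);print('tray',[np.round(ray(d,q,.035)[0],3).tolist() for q in [(160,142),(291,157),(268,322),(137,306)]])
for n,q in dict(bell=(185,167),hanger=(250,174)).items(): print(n,ray(d,q,.015)[0].round(3))
c=f[190:300,150:240].astype(np.uint8);e=f[150:260,405:495].astype(np.uint8)
cv2.imwrite('pics/c.png',cv2.resize(np.hstack([c,e]),None,fx=4,fy=4)[:,:,::-1])
E
```

```text
table z 0.00020703289046020146
jig+posts(by z) centre mm 544.8 -224.5 size 120.2 92.4 ang 12.98
jig wood centre mm 528.1 -228.1 size 84.5 92.0 ang 12.8
plate centre mm 546.2 -224.8 size 100.6 71.6 ang 13.68
post 21 [ 0.6207 -0.225   0.045 ]
post 23 [ 0.6125 -0.1916  0.045 ]
post 2 [ 0.5991 -0.2015  0.045 ]
post 1 [ 0.5994 -0.2138  0.045 ]
post 1 [ 0.5996 -0.2194  0.045 ]
post 2 [ 0.5999 -0.2279  0.045 ]
post 1 [ 0.602  -0.2345  0.045 ]
post 1 [ 0.6023 -0.2439  0.045 ]
post 1 [ 0.6006 -0.2496  0.045 ]
post 2 [ 0.6016 -0.2534  0.045 ]
pedal body centre mm 447.2 250.3 size 114.6 63.5 ang 3.78
pedal z centre mm 456.6 248.5 size 98.4 64.7 ang 3.88
pedal z centre mm 456.6 249.0 size 98.4 63.7 ang 3.88
axle 204 218 [[0.5403, 0.2542, 0.022], [0.5327, 0.2539, 0.022], [0.525, 0.2536, 0.022], [0.5174, 0.2533, 0.022]]
handle [ 0.40428691 -0.01718293  0.08006126] [0.65847888 0.00619781 0.16656153] [ 0.52487259 -0.00464652  0.10679559]
tray [[0.655, 0.328, 0.035], [0.634, 0.079, 0.035], [0.322, 0.112, 0.035], [0.345, 0.357, 0.035]]
bell [0.612 0.283 0.015]
hanger [0.602 0.158 0.015]
```

View pics/c.png

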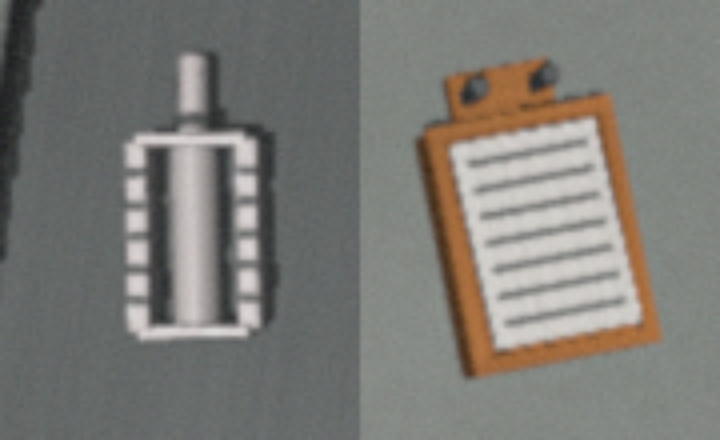

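Crop: the pedal's body and axle, the plate, and the two posts at the jig's upper end are all clear. Measured sizes match the given ones. Jig centre is about (545,-225) with yaw 12.9°, and pedal centre about (457,249.5) with yaw 3.8°. I'll go above the dowels with the fingers shut.

Emit:
move_arm --pt "411 -244 60 0 0 5.2 1" --pt "411 -244 60 0 0 5.2 1" --pt "411 -244 60 0 0 5.2 1" --pt "411 -244 60 0 0 5.2 1" --pt "411 -244 60 0 0 5.2 1" --newtons 30

```text
clock: 0.72
tool_pos: [0.3998, -0.3588, 0.1994]
eef_rot: [0.994, 0.113, -0.0, -0.0]
contact_force: [0.8, -0.9, 0.4]
opening: 0.46
finger_force: 0.0
```

Emit:
move_arm --pt "135 -98 79 0 0 0 1" --pt "135 -98 79 0 0 0 1" --pt "135 -98 79 0 0 0 1" --pt "135 -98 79 0 0 0 1" --pt "135 -98 79 0 0 0 1"

```text
clock: 1.35
tool_pos: [0.5077, -0.2351, 0.1205]
eef_rot: [0.994, 0.113, -0.001, 0.0]
contact_force: [-0.5, -0.1, 0.9]
opening: 0.008
finger_force: 0.0
```

```bash
cat > to.py <<'E'
import sys;from plant import r;import numpy as np
from scipy.spatial.transform import Rotation as R
s=r.get_state();x,y,z,yaw=map(float,sys.argv[1:5]);q=R.from_quat(s['eef_rot'])
t=R.from_euler('z',yaw,degrees=True)*R.from_euler('x',180,degrees=True)
print('t',s['clock'],'pos',s['tool_pos'].round(4),'F',s['contact_force'].round(1),'shift mm',(q.inv().apply(np.array([x,y,z])-s['tool_pos'])*1000).round(1),'turn deg',np.degrees((q.inv()*t).as_rotvec()).round(2))
E
python3 to.py .5096 -.233 .12 12.9
python3 - <<'E'
from plant import eyes
import cv2,numpy as np
d=eyes.snapshot('wrist');np.savez('w1.npz',**d);cv2.imwrite('pics/w1.png',d['frame'][:,:,::-1])
E
```

```text
t 1.35 pos [ 0.5077 -0.2351  0.1205] F [-0.5 -0.1  0.9] shift mm [ 2.3 -1.6  0.5] turn deg [0.01 0.08 0.05]
```

View pics/w1.png

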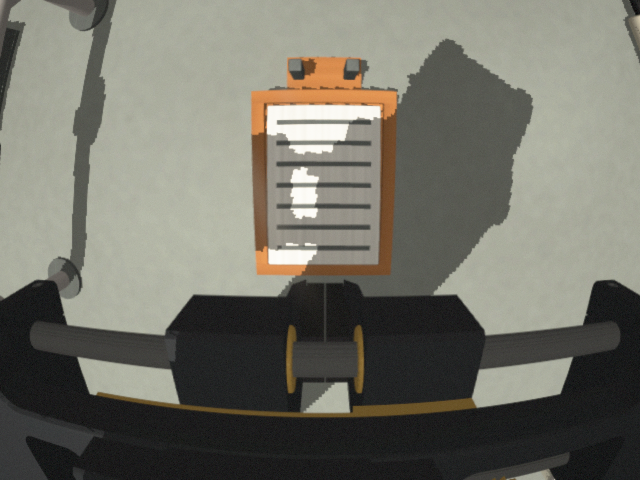

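The wrist view shows the jig square to the tool, spanning columns 252–397. The finger gap is near column 325, and the posts are at (296,68) and (351,68). Pushing down now.

Emit:
move_arm --pt "2 -1.5 45 0 0 0 1" --pt "2 -1.5 65 0 0 0 1" --pt "2 -1.5 72 0 0 0 1" --pt "2 -1.5 77 0 0 0 1" --pt "2 -1.5 81 0 0 0 1"

```text
clock: 2.02
tool_pos: [0.5094, -0.2341, 0.0406]
eef_rot: [0.994, 0.112, -0.0, 0.001]
contact_force: [-1.9, -2.1, 3.9]
opening: 0.008
finger_force: 1.8
```

Emit:
move_arm --pt "0 0 2 0 0 0 1" --pt "0 0 4 0 0 0 1" --pt "0 0 5 0 0 0 1" --pt "0 0 6 0 0 0 1" --pt "0 0 6 0 0 0 1"

```text
clock: 2.65
tool_pos: [0.5103, -0.2333, 0.0355]
eef_rot: [0.994, 0.113, 0.001, 0.001]
contact_force: [-2.8, -0.6, 16.8]
opening: 0.005
finger_force: 8.2
```

Emit:
move_arm --pt "0 0 1 0 0 0 1" --pt "0 0 1 0 0 0 1" --pt "0 0 0 0 0 0 1" --pt "0 0 -20 0 0 0 1" --pt "0 0 -70 0 0 0 1"

```text
clock: 3.28
tool_pos: [0.5094, -0.2311, 0.1028]
eef_rot: [0.994, 0.114, -0.001, -0.001]
contact_force: [0.4, 0.0, 1.2]
opening: 0.004
finger_force: 0.0
```

Emit:
move_arm --pt "0 0 -60 0 0 0 0" --pt "0 0 -120 0 0 0 0" --pt "0 0 -150 0 0 0 0" --pt "0 0 -150 0 0 0 0" --pt "0 0 -150 0 0 0 0"

```text
clock: 3.9
tool_pos: [0.5096, -0.2319, 0.2528]
eef_rot: [0.994, 0.113, -0.001, -0.001]
contact_force: [-0.2, 0.6, -0.0]
opening: 0.55
finger_force: 0.0
```

```bash
python3 - <<'E'
from plant import eyes
from h import *
for n in('wrist','side'):
    d=eyes.snapshot(n);np.savez(n+'2.npz',**d)
W=cloud(d);hsv=cv2.cvtColor(d['frame'],cv2.COLOR_RGB2HSV)
c,s=np.cos(np.radians(12.9)),np.sin(np.radians(12.9))
D=W-[.545,-.225,0];X=D[...,0]*c+D[...,1]*s;Y=-D[...,0]*s+D[...,1]*c
for a in range(-45,50,15):
    m=(abs(X-a/1000)<.006)&(abs(Y)<.03)&(W[...,2]>.01);print(a,m.sum(),np.median(W[...,2][m]).round(4))
m=(W[...,2]>.028)&(abs(X)<.09)&(abs(Y)<.07)
print('x range',np.percentile(X[m],[1,99]),'Y range',np.percentile(Y[m&(abs(X)<.06)],[1,50,99]))
E
python3 to.py .4566 .2495 .23 3.8
```

```text
-45 93 0.0374
-30 73 0.0375
-15 233 0.4479
0 144 0.4183
15 60 0.0369
30 59 0.0368
45 58 0.0371
x range [-0.07330175  0.06967956] Y range [-0.04429137  0.03226985  0.06213905]
t 4.0 pos [ 0.5093 -0.2321  0.2522] F [-0.  -0.1 -0.3] shift mm [  57.  -481.1   23. ] turn deg [-0.1   0.15  9.19]
```

The plate now reads level, with the same height at both ends. Next I cross to the pedal at a height of 0.25 m.

Emit:
move_arm --pt "57 -481 0 0 0 9.1 0" --pt "57 -481 0 0 0 9.1 0" --pt "57 -481 0 0 0 9.1 0" --pt "57 -481 0 0 0 9.1 0" --pt "57 -481 0 0 0 9.1 0"

```text
clock: 4.62
tool_pos: [0.4754, 0.0798, 0.2527]
eef_rot: [0.999, 0.034, -0.001, 0.0]
contact_force: [0.8, 1.2, -0.3]
opening: 1.003
finger_force: 0.0
```

```bash
python3 to.py .4566 .2495 .2 3.8
```

```text
t 4.625 pos [0.4754 0.0798 0.2527] F [ 0.8  1.2 -0.3] shift mm [  -7.2 -170.6   52.6] turn deg [0.02 0.11 0.05]
```

Emit:
move_arm --pt "-2 -60 0 0 0 0 0" --pt "-7 -171 50 0 0 0 0" --pt "-7 -171 100 0 0 0 0" --pt "-7 -171 133 0 0 0 0" --pt "-7 -171 133 0 0 0 0"

```text
clock: 5.25
tool_pos: [0.4537, 0.2478, 0.1162]
eef_rot: [0.999, 0.035, -0.005, 0.003]
contact_force: [-0.3, -1.2, 0.4]
opening: 0.997
finger_force: 0.0
```

```bash
python3 to.py .4566 .2495 .0075 3.8
python3 - <<'E'
from plant import eyes
from h import *
d=eyes.snapshot('wrist');np.savez('w3.npz',**d);cv2.imwrite('pics/w3.png',d['frame'][:,:,::-1]);print(d['intrinsics'].tolist(),np.linalg.inv(d['world_to_cam']).round(4).tolist())
E
```

```text
t 5.25 pos [0.4537 0.2478 0.1162] F [-0.3 -1.2  0.4] shift mm [  4.1  -2.  108.6] turn deg [0.27 0.6  0.27]
[[371.64829954431775, 0.0, 324.5885114557768], [0.0, 371.64829954431775, 239.37628684260073], [0.0, 0.0, 1.0]] [[0.0704, -0.9587, -0.2757, 0.5234], [-0.9975, -0.0663, -0.024, 0.2545], [0.0047, 0.2767, -0.961, 0.2622], [0.0, 0.0, 0.0, 1.0]]
```

View pics/w3.png

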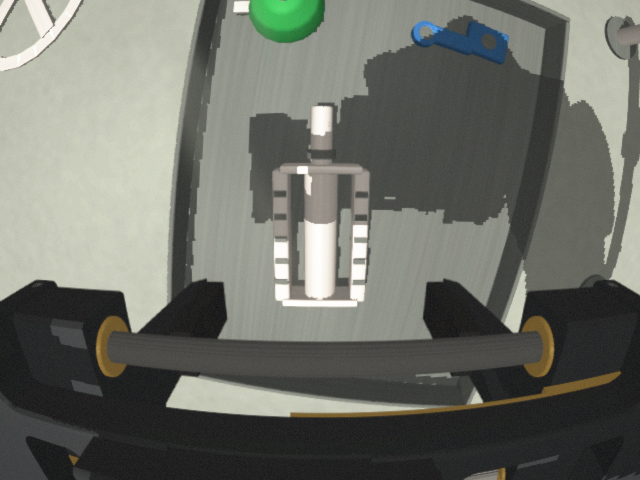

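The wrist view shows the pedal body at columns 274–369, centred between the fingertips at 225 and 425. The axle points up at (321,105), and the bell and hanger are clear. Descending.

Emit:
move_arm --pt "4 -2 45 0.2 0.5 0.2 0" --pt "4 -2 80 0.2 0.5 0.2 0" --pt "4 -2 98 0.2 0.5 0.2 0" --pt "4 -2 104 0.2 0.5 0.2 0" --pt "4 -2 106 0.2 0.5 0.2 0"

```text
clock: 5.92
tool_pos: [0.4626, 0.2503, 0.0159]
eef_rot: [0.999, 0.032, 0.005, -0.002]
contact_force: [1.0, -0.2, 0.2]
opening: 1.002
finger_force: 0.0
```

```bash
python3 to.py .4566 .2495 .0065 3.8
```

```text
t 5.925 pos [0.4626 0.2503 0.0159] F [ 1.  -0.2  0.2] shift mm [-6.2  0.5  9.4] turn deg [-0.24 -0.61 -0.19]
```

Emit:
move_arm --pt "0 0 0 0 0 0 0" --pt "0 0 0 0 0 0 0" --pt "0 0 0 0 0 0 0"

```text
clock: 6.3
tool_pos: [0.4618, 0.2505, 0.0152]
eef_rot: [0.999, 0.032, 0.005, -0.002]
contact_force: [1.0, -0.6, 0.6]
opening: 1.001
finger_force: 0.0
```

```bash
python3 to.py .4566 .2495 .0065 3.8
```

```text
t 6.3 pos [0.4618 0.2505 0.0152] F [ 1.  -0.6  0.6] shift mm [-5.4  0.7  8.6] turn deg [-0.22 -0.53 -0.14]
```

Emit:
move_arm --pt "-5 0.5 4 -0.2 -0.5 -0.1 0" --pt "-5 0.5 7 -0.2 -0.5 -0.1 0" --pt "-5 0.5 8 -0.2 -0.5 -0.1 0" --pt "-5 0.5 8 -0.2 -0.5 -0.1 0"

```text
clock: 6.8
tool_pos: [0.4568, 0.2495, 0.0066]
eef_rot: [0.999, 0.033, -0.0, 0.0]
contact_force: [-0.7, 0.6, 0.4]
opening: 1.0
finger_force: 0.0
```

```bash
python3 to.py .4566 .2495 .0065 3.8
```

```text
t 6.8 pos [0.4568 0.2495 0.0066] F [-0.7  0.6  0.4] shift mm [-0.2 -0.   0.1] turn deg [ 0.01  0.01 -0.05]
```

Exactly placed, with no contact force. Closing the gripper.

Emit:
move_arm --pt "0 0 0 0 0 0 1" --pt "0 0 0 0 0 0 1" --pt "0 0 0 0 0 0 1" --pt "0 0 0 0 0 0 1" --pt "0 0 0 0 0 0 1" --newtons 45

```text
clock: 7.42
tool_pos: [0.4568, 0.2497, 0.0068]
eef_rot: [0.999, 0.033, 0.0, -0.0]
contact_force: [-0.2, 0.6, 1.4]
opening: 0.699
finger_force: 45.0
```

Emit:
move_arm --pt "0 0 0 0 0 0 1" --pt "0 0 -15 0 0 0 1" --pt "0 0 -40 0 0 0 1" --pt "0 0 -70 0 0 0 1" --pt "0 0 -100 0 0 0 1"

```text
clock: 8.05
tool_pos: [0.4563, 0.2489, 0.1082]
eef_rot: [0.999, 0.033, -0.0, 0.0]
contact_force: [0.1, -0.2, -4.4]
opening: 0.7
finger_force: 45.0
```

Emit:
move_arm --pt "0 0 -50 0 0 0 1" --pt "0 0 -100 0 0 0 1" --pt "0 0 -140 0 0 0 1" --pt "0 0 -150 0 0 0 1" --pt "0 0 -150 0 0 0 1"

```text
clock: 8.68
tool_pos: [0.4562, 0.2491, 0.2564]
eef_rot: [0.999, 0.033, -0.0, 0.0]
contact_force: [0.4, 0.1, -3.1]
opening: 0.702
finger_force: 45.0
```

```bash
python3 to.py .545 -.225 .26 12.9
python3 - <<'E'
from plant import eyes
from h import *
d=eyes.snapshot('wrist');np.savez('w4.npz',**d)
e=eyes.snapshot('side');np.savez('s4.npz',**e)
cv2.imwrite('pics/w4.png',np.hstack([d['frame'][::1,150:500],e['frame'][100:,190:590][:380]] if 0 else [d['frame'][:380,150:500],e['frame'][60:440,190:590]])[:,:,::-1])
E
```

```text
t 8.675 pos [0.4562 0.2491 0.2564] F [ 0.4  0.1 -3.1] shift mm [ 57.7 478.9  -3.4] turn deg [ 0.02  0.04 -9.16]
```

View pics/w4.png

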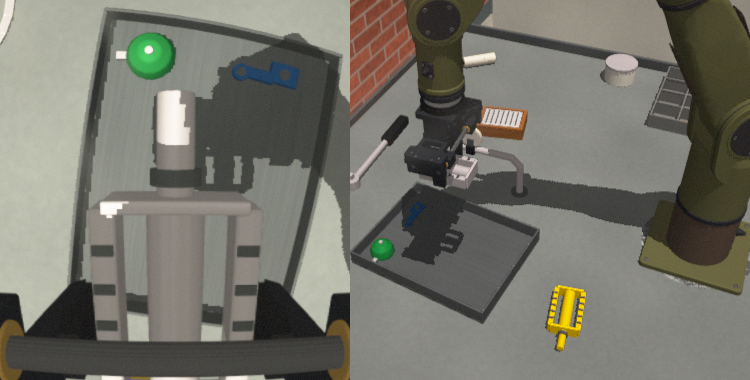

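The left half shows the pedal held squarely with the axle forward at (175,92). The right half shows it above the tray. I'll measure its tilt from the wrist depth.

```bash
cat > tilt.py <<'E'
from h import *;import sys
from plant import r
def fish(d):
    K=d['intrinsics'];z=d['z_map'].astype(float);v,u=np.mgrid[:480,:640]
    a=(u-K[0,2])/K[0,0];b=(v-K[1,2])/K[1,1];t=np.hypot(a,b)+1e-9;k=np.tan(t)/t
    T=np.linalg.inv(d['world_to_cam']);return np.stack([a*k*z,b*k*z,z],-1)@T[:3,:3].T+T[:3,3]
def report(d,pos,yaw):
    W=fish(d)-pos;c,s=np.cos(np.radians(yaw)),np.sin(np.radians(yaw))
    X=W[...,0]*c+W[...,1]*s;Y=-W[...,0]*s+W[...,1]*c;Z=W[...,2]
    m=(Z>-.02)&(Z<.035)&(X>.015)&(X<.1)&(abs(Y)<.035)
    A=m&(X>.052)&(abs(Y)<.012);print('axle tip x',np.percentile(X[A],[50,99]).round(4),'y mid',np.median(Y[A]).round(4))
    for lo,hi in((.052,.062),(.062,.072),(.072,.085)):
        q=A&(X>lo)&(X<hi);print('axle top z',lo,np.percentile(Z[q],90).round(4))
    for sg in(-1,1):
      for lo,hi in((.02,.03),(.03,.04),(.04,.05)):
        q=m&(X>lo)&(X<hi)&(Y*sg>.022);print('bar',sg,lo,np.percentile(Z[q],80).round(4),np.percentile(Y[q]*sg,98).round(4))
E
python3 -c "
from tilt import *
s=r.get_state();report(dict(np.load('w4.npz')),s['tool_pos'],3.8)"
```

```text
axle tip x [0.0681 0.086 ] y mid 0.0011
axle top z 0.052 0.0217
axle top z 0.062 0.0195
axle top z 0.072 0.0195
bar -1 0.02 0.024 0.0295
bar -1 0.03 0.0241 0.0296
bar -1 0.04 0.0245 0.0294
bar 1 0.02 0.0238 0.0316
bar 1 0.03 0.024 0.0315
bar 1 0.04 0.0249 0.0314
```

Emit:
move_arm --pt "58 479 0 0 0 -9.2 1" --pt "58 479 0 0 0 -9.2 1" --pt "58 479 0 0 0 -9.2 1" --pt "58 479 0 0 0 -9.2 1" --pt "58 479 0 0 0 -9.2 1"

```text
clock: 9.4
tool_pos: [0.5137, -0.0594, 0.2549]
eef_rot: [0.994, 0.113, -0.002, -0.0]
contact_force: [1.4, 0.1, -3.5]
opening: 0.698
finger_force: 45.0
```

```bash
python3 to.py .545 -.225 .256 12.9
```

```text
t 9.4 pos [ 0.5137 -0.0594  0.2549] F [ 1.4  0.1 -3.5] shift mm [ -6.7 168.4  -1.3] turn deg [-0.07  0.19  0.07]
```

The pedal is flat and centred in the fingers. It crossed over the handle and now goes above the jig.

Emit:
move_arm --pt "-3 60 0 0 0 0 1" --pt "-7 120 0 0 0 0 1" --pt "-7 168 40 0 0 0 1" --pt "-7 168 80 0 0 0 1" --pt "-7 168 120 0 0 0 1"

```text
clock: 10.02
tool_pos: [0.5438, -0.2233, 0.1333]
eef_rot: [0.994, 0.112, -0.002, -0.001]
contact_force: [0.8, 0.9, -3.1]
opening: 0.697
finger_force: 45.0
```

Emit:
move_arm --pt "0 0 0 0 0 0 1" --pt "0 0 0 0 0 0 1" --pt "0 0 0 0 0 0 1"

```text
clock: 10.4
tool_pos: [0.5465, -0.2232, 0.1383]
eef_rot: [0.994, 0.113, 0.001, 0.001]
contact_force: [-0.3, -0.1, -3.0]
opening: 0.699
finger_force: 45.0
```

```bash
python3 to.py .545 -.225 .0475 12.9
python3 - <<'E'
from plant import eyes,r
from tilt import *
d=eyes.snapshot('wrist');np.savez('w5.npz',**d)
report(d,r.get_state()['tool_pos'],12.9)
# jig frame points from the wrist view: posts and wood
W=fish(d);hsv=cv2.cvtColor(d['frame'],cv2.COLOR_RGB2HSV)
c,s=np.cos(np.radians(12.9)),np.sin(np.radians(12.9));D=W-[.545,-.225,0];X=D[...,0]*c+D[...,1]*s;Y=-D[...,0]*s+D[...,1]*c;Z=W[...,2]
wood=(hsv[...,0]>5)&(hsv[...,0]<22)&(hsv[...,1]>110)&(Z>.028)&(Z<.042)&(abs(Y)<.06)&(X<.075)
print('wood',wood.sum(),np.median(Z[wood]))
for a in(20,30,40,50): 
  q=wood&(abs(X-a/1000)<.005);print(a,np.percentile(Y[q],[2,98]).round(4),q.sum())
q=wood&(abs(Y)>.025)&(X<.07);print('front x',np.percentile(X[q],[50,99]).round(4))
P=(Z>.039)&(Z<.055)&(X>.06)&(X<.09)&(abs(Y)<.04)
for sg in(-1,1):
  q=P&(Y*sg>.006);print('post',sg,q.sum(),X[q].mean().round(4),Y[q].mean().round(4))
f=d['frame'];e=eyes.snapshot('side')['frame'];cv2.imwrite('pics/w5.png',np.hstack([f[:380,150:500],cv2.resize(e[80:270,240:440],(400,380))])[:,:,::-1])
E
```

```text
t 10.4 pos [ 0.5465 -0.2232  0.1383] F [-0.3 -0.1 -3. ] shift mm [-2.1  1.3 90.8] turn deg [ 0.1  -0.15  0.06]
axle tip x [0.0676 0.0856] y mid 0.001
axle top z 0.052 0.0205
axle top z 0.062 0.0182
axle top z 0.072 0.0183
bar -1 0.02 0.0227 0.0296
bar -1 0.03 0.0228 0.0297
bar -1 0.04 0.0235 0.0295
bar 1 0.02 0.0225 0.0315
bar 1 0.03 0.0226 0.0314
bar 1 0.04 0.0237 0.0313
wood 2532 0.03563967763818858
20 [0.0371 0.0372] 2
30 [-0.0436 -0.0424] 5
40 [-0.0442  0.0438] 341
50 [-0.0438  0.044 ] 551
front x [0.0456 0.0611]
post -1 154 0.0752 -0.0163
post 1 139 0.0753 0.0174
```

View pics/w5.png

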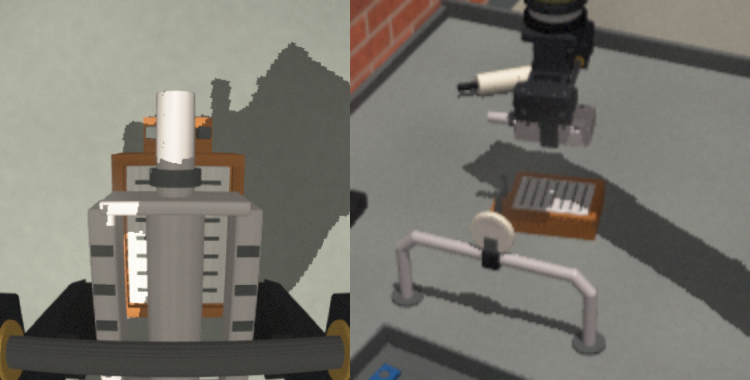

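The left half shows the pedal square over the jig with the axle over the posts, and the right half shows a clear gap under it. Wrist-measured offsets are about 1 mm. Descending gently.

Emit:
move_arm --pt "-1 2 25 0 0 0 1" --pt "-1 2 50 0 0 0 1" --pt "-1 2 65 0 0 0 1" --pt "-1 2 73 0 0 0 1" --pt "-1 2 75 0 0 0 1"

```text
clock: 11.12
tool_pos: [0.5451, -0.2251, 0.0619]
eef_rot: [0.994, 0.113, 0.0, 0.0]
contact_force: [-0.8, -0.6, -2.8]
opening: 0.699
finger_force: 45.0
```

Emit:
move_arm --pt "0 0 0 0 0 0 1" --pt "0 0 0 0 0 0 1" --pt "0 0 0 0 0 0 1"

```text
clock: 11.5
tool_pos: [0.5451, -0.2252, 0.0622]
eef_rot: [0.994, 0.113, 0.0, 0.0]
contact_force: [0.3, -0.6, -2.8]
opening: 0.699
finger_force: 45.0
```

```bash
python3 to.py .546 -.2255 .0475 12.9
```

```text
t 11.5 pos [ 0.5451 -0.2252  0.0622] F [ 0.3 -0.6 -2.8] shift mm [ 0.8  0.5 14.7] turn deg [ 0.03 -0.04  0.05]
```

Emit:
move_arm --pt "0.8 0.5 5 0 0 0 1" --pt "0.8 0.5 10 0 0 0 1" --pt "0.8 0.5 13 0 0 0 1" --pt "0.8 0.5 14 0 0 0 1" --pt "0.8 0.5 14 0 0 0 1"

```text
clock: 12.12
tool_pos: [0.5457, -0.2254, 0.0477]
eef_rot: [0.994, 0.113, -0.0, 0.0]
contact_force: [0.0, 0.3, -2.8]
opening: 0.695
finger_force: 45.0
```

Emit:
move_arm --pt "0 0 0 0 0 0 1" --pt "0 0 0 0 0 0 1" --pt "0 0 0 0 0 0 1" --pt "0 0 0 0 0 0 1"

```text
clock: 12.62
tool_pos: [0.5458, -0.2254, 0.0478]
eef_rot: [0.994, 0.113, 0.0, 0.0]
contact_force: [-0.2, 0.3, -3.7]
opening: 0.696
finger_force: 45.0
```

```bash
python3 to.py .546 -.2255 .0475 12.9
python3 - <<'E'
from plant import eyes,r
from tilt import *
d=eyes.snapshot('wrist');s=r.get_state();report(d,s['tool_pos'],12.9)
W=fish(d);c,q=np.cos(np.radians(12.9)),np.sin(np.radians(12.9));D=W-s['tool_pos'];X=D[...,0]*c+D[...,1]*q;Y=-D[...,0]*q+D[...,1]*c
hsv=cv2.cvtColor(d['frame'],cv2.COLOR_RGB2HSV)
w=(hsv[...,0]>5)&(hsv[...,0]<22)&(hsv[...,1]>110)&(abs(Y)<.05)&(X>.03)&(X<.065)&(W[...,2]>.03)
print('rim z',np.median(W[...,2][w]),'Y',np.percentile(Y[w],[1,99]),'X',np.percentile(X[w],99),'tcp',s['tool_pos'],s['finger_force'])
e=eyes.snapshot('side')['frame'];cv2.imwrite('pics/s6.png',np.hstack([d['frame'][:380,150:500],cv2.resize(e[80:270,240:440],(400,380))])[:,:,::-1])
E
```

```text
t 12.625 pos [ 0.5458 -0.2254  0.0478] F [-0.2  0.3 -3.7] shift mm [0.2 0.1 0.3] turn deg [ 0.01 -0.01  0.05]
axle tip x [0.0669 0.0855] y mid 0.0006
axle top z 0.052 0.0204
axle top z 0.062 0.0181
axle top z 0.072 0.0181
bar -1 0.02 0.0228 0.0296
bar -1 0.03 0.0227 0.0297
bar -1 0.04 0.0224 0.0337
bar 1 0.02 0.0224 0.0315
bar 1 0.03 0.0226 0.0315
bar 1 0.04 0.0231 0.0344
rim z 0.0358032076742954 Y [-0.04369697  0.04496918] X 0.06066862031217771 tcp [ 0.5457551  -0.22538241  0.04779486] 44.99503165483475
```

View pics/s6.png

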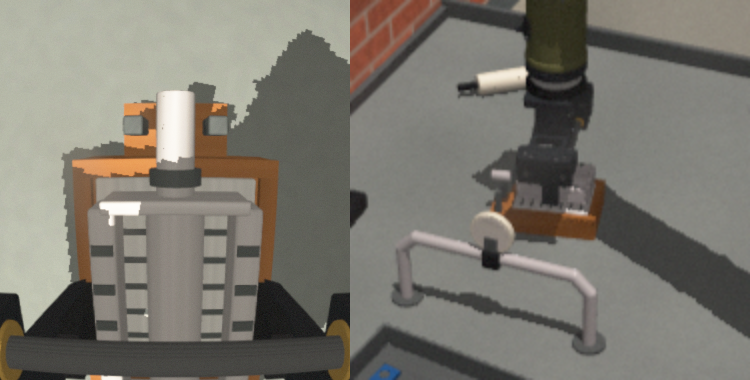

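The picture shows the axle at (175,130) midway between the posts at (133,125) and (215,125). The pedal is centred over the plate, held steady about 10 mm above it with no contact. Handing in.

```bash
python3 -c "
from plant import finish_job
print(finish_job())"
```

```text
the job is handed in; nothing more can be done
None
```

The job is handed in, with no verdict returned: the plate is pressed level, and by my measurements the gripped pedal is steady and square about 10 mm above it with the axle between the posts; no unexpected contact force showed in the readings between moves.

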